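Set the paper guide leg of the hole punch to the clip and hold it clamped

TASK

Switch the electric hole punch off with the toggle on its housing. Then take the round knob of the cam lever, draw the sprung paper guide leg out, lever still open, until its pointer stands at the index clip on the scale, and swing the lever fully closed, in line with the leg, while the pointer stays at the clip. Finish still gripping the knob, so that the leg stays at the clip with the lever closed; leave the calculator and the tape roll where they lie.

Things in the scene. Friction and masses are not known exactly. Their poses are not given: they have to be found in the camera images.
- punch: fixed hole punch: grey deck 160x440x12 mm on the desk, white housing (130x140 mm, top 76 mm up) on one end. Origin on the desk surface on the leg's centre line, z up, -x side faces the robot, +y is the way the guide leg is drawn out. Housing at y -65 to -205 mm; toggle pivot at (0, -135, 82) mm; scale with 10 mm ticks on the far side at x = 67 mm; rail and fence below 38 mm
- toggle (a joint): power toggle on the housing's top: steel bat handle 47 mm long from its pivot, 8 mm thick, ball tip 13 mm. 0 = on, leaning 0.5 rad to the punch's -x (to the robot); 1.0 rad = off, leaning 0.5 rad to +x (away). Spring detent: about 2 N at the tip takes it over the middle, then it snaps to the other end by itself
- toggle_tip (a point): centre of the toggle's ball tip, 41 mm from its pivot, about 118 mm above the desk
- leg (a joint): how far the guide leg is drawn out, m: 0 = home (start), at most 0.13. A return spring pulls it home with 3 N at 0 rising to 4.3 N at the end; only the robot's grip keeps it out, even with the lever closed
- cam_lever (a joint): angle of the flat steel cam lever on the leg's carriage, rad: 0 = closed (end stop), in line with the leg, pointing to the punch's +y; 1.05 = fully open, swung out to the -x side. Starts open at 0.85 to 1.03. Friction 0.05 N m, stays where it is left. Upper side 48 mm above the desk. The knob is at y = pivot y + 65 mm cos(angle), x = -65 mm sin(angle) in the punch's frame
- lever_pivot (a point): upright pivot axis of the cam lever, on the leg's centre line, 44 mm above the desk; it is on the leg, travels with it and has the same y in the punch's frame as the pointer; the knob's axis is 65 mm from it
- knob: upright black round knob on the free end of the cam lever, 19 mm diameter, 51 mm high from 49 to 100 mm above the desk, turning freely on its own axis. Origin at its centre, 75 mm above the desk. Grip it from above and move it level: it pulls the leg and swings the lever
- pointer (a point): tip of the pointer blade (3 mm wide) on the leg's far side, 54 mm from the leg's centre line, 20 mm above the desk; moves with the leg
- mark (a point): middle of the index clip's upright nose beside the pointer's path, 20 mm above the desk, 65 mm from the leg's centre line. The clip is fixed, dark steel, 10 mm wide along the scale, pushed over the deck's far edge, 50 to 115 mm of leg travel out. The leg is at the clip when pointer and mark have the same y in the punch's frame within 5 mm (half the clip's width)
- calculator: bystander, dark desk calculator 150x100x21 mm lying between robot and punch; origin at the centre of its underside
- tape_roll: bystander, roll of tape 106 mm across, 25 mm high; origin at the centre of its underside

How it is judged:
By the outcome, as a careful person would: the job done as asked, in the order asked, and still so for the second after the job is handed in, while the arm keeps its last pose, push and grip.
It also fails if it takes over 51 s, if anything falls off the work surface, if the arm or the gripper's body presses on something with over 40 N, if the wrist force passes 120 N, or if a joint passes its speed limit or range.

ROBOT

A 6-joint arm with a two-finger parallel gripper is mounted at the origin on the work surface; the furniture and walls round the work are solid. World frame = base frame: x ahead of the robot, y to its left, z up, the work surface at z = 0. Lengths are in m, angles in rad, forces in N, time in s.
With the tool pointing down it reaches from about 0.425 to 0.95 m from the base axis. Payload 3.5 kg.
Tool frame: the origin (TCP) lies on the centre line of the jaws, within the pads' length; the fingertips stand 25 mm ahead of it and the grasp point (between the pads) lies 6 mm ahead of it; y points along the fingers, z is the direction in which the jaws open and shut, and the axes are right-handed (so a half turn about y gives the same grasp; the last joint's range is limited). The gripper opens to 85 mm and grips with 20 to 120 N. Pads are 22 mm wide; open, the fingers measure 114 mm over their backs; the gripper's body (76 mm by 85 mm) begins 54 mm behind the grasp point. The pads swing forward as they close: fully open they stand 13 mm farther back than shut.
Start: joints at [1.033, 0.286, 1.577, -0, 1.279, -0.15], TCP at [0.255, 0.625, 0.256] pointing down, gripper open.
Joint ranges: [-2.77, 2.77], [-0.9, 2.22], [0.21, 2.48], [-1.53, 4.67], [0.24, 2.81], [-2.84, 2.84]. Speed limits (rad/s): [2.79, 2.79, 3.14, 3.14, 3.14, 3.14].

INTERFACE

Orientations are given as a unit quaternion [x, y, z, w].
In Python, from plant import ctrl gives the robot as it stands.
- The arm moves only by the tool arm_command, never from a script. Its argument "steps" is a list of rows, each an object with "hand": the opening, from 0 (shut) to 1 (fully open); "travel": the shift along the tool's x, y, z in units of 0.3 m (1.0 is 0.3 m), a list of three; "rotation": the turn, a rotation vector about the tool's x, y, z in units of 30 degrees (1.0 is 30 degrees), a list of three. A call has 1 to 20 rows; each row shifts and turns the pose as measured when the row begins, along the tool's axes as they then stand; what a row does not reach is not made up. A row lasts 1/8 s, in which the tool goes at most 62.5 mm and 10.7 degrees, less where a joint would pass 70% of its speed; a pose out of reach is approached as far as the arm can. A call with a number of a shift or a turn outside -1 to 1 is refused whole. A call with a gripper value outside its range is refused whole. The fingers move at their own pace and stop on an object; "grip_force" is the grip in N (left out, the last holds). Time passes only in rows, so rows that do not move let the fingers close. It gives the time, the measured TCP pose, the force and the opening at its end, in the units of the state.
- ctrl.get_state(): the state, without advancing time (a new reading comes with each control period).
- ctrl.read_camera(name): name is "side" or "top"; returns (picture, depth): 400x640x3 uint8, blue, green, red; 400x640 float32, m along the optical axis (not along the pixel's ray), 0 where there is no reading.
- ctrl.camera_params(name): a dict with "fx", "fy", "cx", "cy" (pixels), "distortion" ([k1, k2, p1, p2, k3] as OpenCV has them; the pictures are not rectified), "extrinsics" (4x4, takes a point from camera to world coordinates). Camera axes: x right, y down, z forward; pixel columns grow to the right and rows downward; lengths in m; the calibration is good to about 2 mm. A picture is of the moment at which its call begins. camera_params takes no time and is no camera call.
- ctrl.sign_off(): hands the job in, once; it reports no verdict.
Trained networks look in the newest picture that a camera, given by its name, has taken for a name from the list of things; names that differ only in an ending like _2 or _b are one class to them, and where a whole thing is asked for, a point or a joint stands for the part that bears it (a point fixed in the world has none). Each returns a list of dicts, best first, with "score" (0 to 1); they miss things now and then, are a little off and sometimes report something else, mostly with a low value. They report only what shows in the picture. A call takes as long as a camera call.
- ctrl.masks_of(camera, thing): "region" (400x640 bool, what is visible of it) and "at" ([column, row] in pixels, amid what is visible of it).
The state is a dict: "time": time; "qpos": joint angles; "dq": joint speeds; "joint_efforts": joint torques, N m; "eef_pos": TCP position; "tcp_rot": TCP orientation; "contact_force": force on the tool from outside, world axes, zero at the start; "wrist_torque": the same for the moment, N m; "opening": opening from 0.0 (shut) to 1.0 (fully open).
Only numpy, scipy, OpenCV 4.12 (cv2) and the standard library are available. Lean on these libraries where they do the work, as an engineer would, in place of code of your own. Each camera call takes 0.05 s, during which the arm holds its last target.

## Working session

There is one attempt and no reset: what is moved stays moved. The work goes in short steps, Python scripts to look and compute and a tool call to move; the robot and the scene stay as the last step left them, time stands still between calls to the robot, and variables do not carry over. Pictures are saved under pics/ and viewed, and the job is handed in when it is done.

Besides the shell and the picture viewer there is one more tool, called after "Call:" by a JSON object that holds its "fn" and its "kwargs". arm_command: Moves the arm, as the interface text tells. Shifts and turns lie within -1 to 1; 1 stands for 0.3 m of shift or 30 degrees of turn. Its arguments: {"type":"object","properties":{"steps":{"type":"array","items":{"type":"object","properties":{"hand":{"type":"number"},"travel":{"type":"array","items":{"type":"number","minimum":-1,"maximum":1}},"rotation":{"type":"array","items":{"type":"number","minimum":-1,"maximum":1}}}}},"grip_force":{"type":"number"}},"required":["steps"]}

```bash
ls; mkdir -p pics; cat > h.py <<'E'
import numpy as np, cv2
from plant import ctrl
from scipy.spatial.transform import Rotation as R
def world(cam,uv,depth=None,z=None):
    p=ctrl.camera_params(cam);K=np.array([[p['fx'],0,p['cx']],[0,p['fy'],p['cy']],[0,0,1]])
    n=cv2.undistortPoints(np.array(uv,float).reshape(-1,1,2),K,np.array(p['distortion'],float)).reshape(-1,2)
    T=np.array(p['extrinsics']);d=np.c_[n,np.ones(len(n))]
    if z is None: return (d*np.reshape(depth,(-1,1)))@T[:3,:3].T+T[:3,3]
    w=d@T[:3,:3].T; s=(z-T[2,3])/w[:,2]
    return T[:3,3]+w*s[:,None]
def proj(cam,P):
    p=ctrl.camera_params(cam);K=np.array([[p['fx'],0,p['cx']],[0,p['fy'],p['cy']],[0,0,1]])
    Ti=np.linalg.inv(np.array(p['extrinsics']))
    return cv2.projectPoints(np.array(P,float).reshape(-1,1,3),cv2.Rodrigues(Ti[:3,:3])[0],Ti[:3,3],K,np.array(p['distortion'],float))[0].reshape(-1,2)
E
python3 - <<'E'
from h import *
print(ctrl.get_state())
for c in("top","side"):
    im,d=ctrl.read_camera(c);cv2.imwrite(f"pics/{c}0.png",im);np.save(f"{c}0.npy",d)
    print(c,np.round(ctrl.camera_params(c)['extrinsics'],3).tolist())
    for t in("punch","toggle","knob","cam_lever","leg","mark","pointer","toggle_tip","lever_pivot"):
        try:
            r=ctrl.masks_of(c,t)
            print(c,t,[(round(x['score'],2),np.round(x['at'],1).tolist(),int(x['region'].sum())) for x in r[:3]])
        except Exception as e: print(c,t,e)
E
```

```text
pics
{'time': 0.0, 'qpos': array([ 1.03299685e+00,  2.87150518e-01,  1.57814779e+00,  2.48827522e-07,
        1.27860775e+00, -1.50036638e-01]), 'dq': array([ 0.00051639,  0.00065853, -0.00102104,  0.00054871, -0.0021621 ,
        0.00029528]), 'joint_efforts': array([-7.45625075e-04, -4.05989277e+01, -2.92620331e+01, -1.13786580e-04,
        5.80940410e-03,  5.25858141e-06]), 'eef_pos': array([0.2549202 , 0.6243765 , 0.25497303]), 'tcp_rot': array([ 0.6946278 , -0.13651337,  0.13596165, -0.69308783]), 'contact_force': array([0.37212326, 0.27163519, 0.0461189 ]), 'wrist_torque': array([-0.03995073,  0.00923414,  0.00963149]), 'opening': 1.0030313130372692}
top [[0.019, -0.987, 0.158, 0.278], [-1.0, -0.018, 0.003, -0.023], [-0.0, -0.158, -0.987, 1.166], [0.0, 0.0, 0.0, 1.0]]
top punch [(0.7, [337.5, 178.9], 10601)]
top toggle [(0.44, [394.6, 177.3], 44)]
top knob []
top cam_lever [(0.53, [333.0, 183.7], 284)]
top leg [(0.89, [344.3, 178.1], 756)]
top mark []
top pointer [(0.65, [342.4, 179.0], 563)]
top toggle_tip [(0.44, [399.9, 179.6], 50)]
top lever_pivot [(0.74, [343.4, 182.1], 759)]
side [[0.945, -0.217, 0.243, 0.193], [-0.325, -0.577, 0.749, -0.796], [-0.022, -0.787, -0.616, 0.721], [0.0, 0.0, 0.0, 1.0]]
side punch [(0.77, [358.2, 198.5], 4048)]
side toggle []
side knob [(0.47, [339.6, 190.0], 80)]
side cam_lever [(0.52, [344.0, 202.0], 274)]
side leg [(0.61, [352.6, 205.4], 584), (0.17, [342.4, 200.7], 294)]
side mark []
side pointer []
side toggle_tip [(0.51, [379.1, 221.0], 55)]
side lever_pivot [(0.82, [352.0, 204.3], 604)]
```

```bash
python3 - <<'E'
import cv2
a=cv2.imread('pics/top0.png');b=cv2.imread('pics/side0.png')
cv2.imwrite('pics/topc.png',cv2.resize(a[110:250,250:450],None,fx=4,fy=4,interpolation=cv2.INTER_CUBIC))
cv2.imwrite('pics/sidec.png',cv2.resize(b[130:270,270:470],None,fx=4,fy=4,interpolation=cv2.INTER_CUBIC))
E
```

```text
(no output)
```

View pics/top0.png

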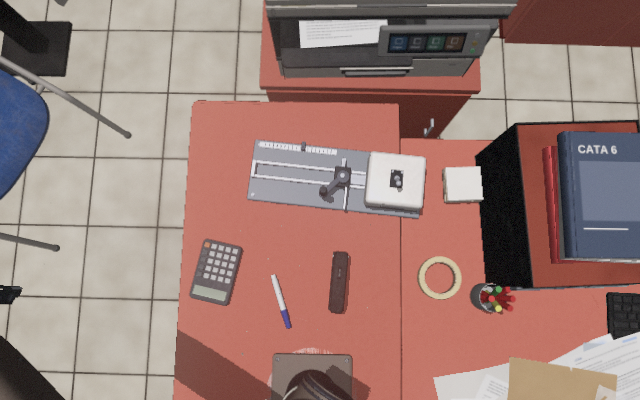

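View pics/side0.png

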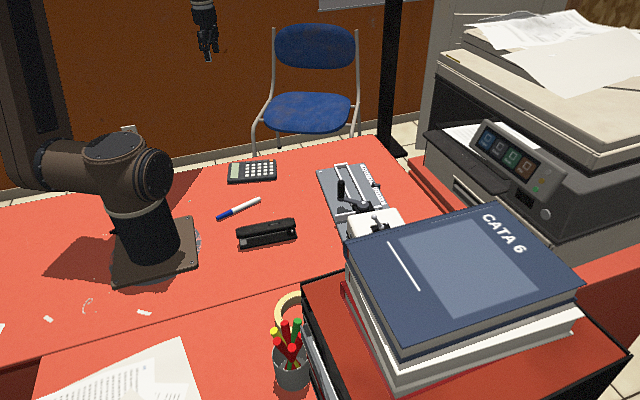

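View pics/topc.png

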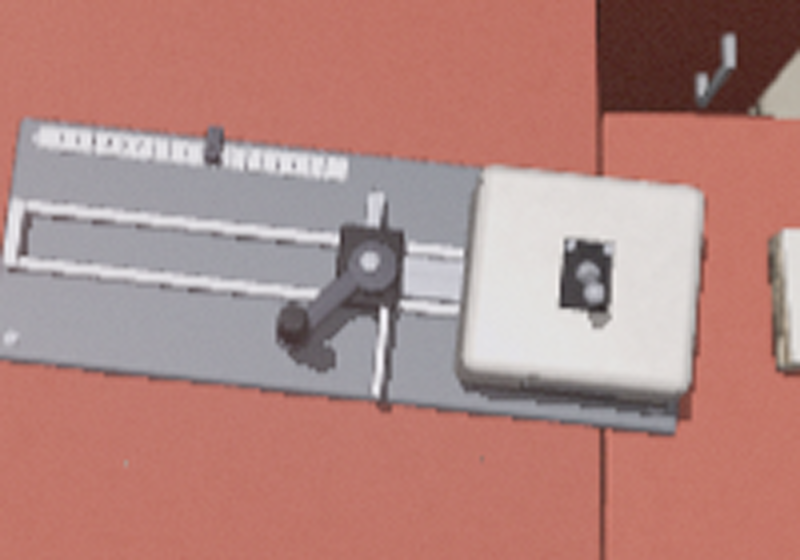

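View pics/sidec.png

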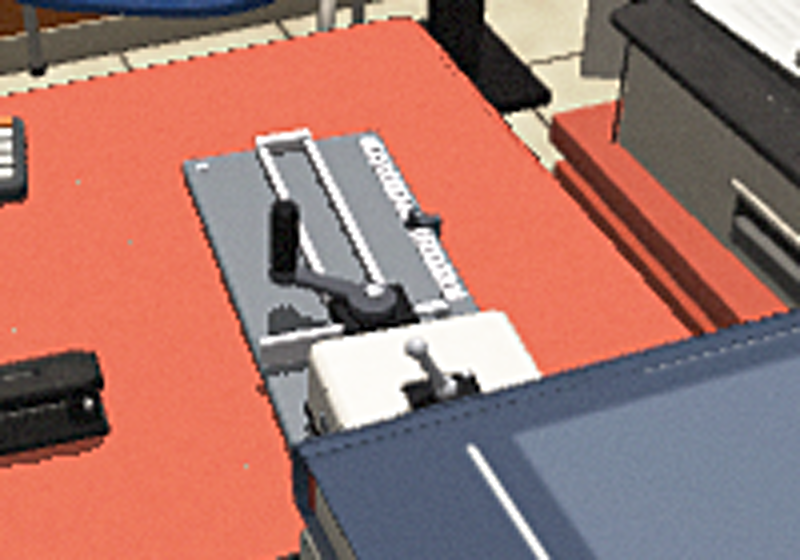

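The top view shows the punch: housing at (395,180), knob at about (323,190), pivot at (342,175), clip at (304,146) and toggle tip at (398,183). Next I'll fit the punch pose.

```bash
cat > fit.py <<'E'
from h import *
from scipy.optimize import least_squares
t=lambda u,v:(250+u/4-.375,110+v/4-.375)
s=lambda u,v:(270+u/4-.375,130+v/4-.375)
D='ymax'
obs=[('top',t(22,118),(.08,D,.012)),('top',t(0,360),(-.08,D,.012)),('top',t(675,434),(-.08,'ymin',.012)),
('side',s(183,160),(-.08,D,.012)),('side',s(378,130),(.08,D,.012)),
('top',t(481,166),(.065,-.065,.076)),('top',t(706,188),(.065,-.205,.076)),('top',t(691,393),(-.065,-.205,.073)),('top',t(458,378),(-.065,-.065,.073)),
('top',t(593,292),(-.041*np.sin(.5),-.135,.118)),('side',s(417,347),(-.041*np.sin(.5),-.135,.118)),
]
def res(q,full=False):
    x,y,a,ym=q;out=[]
    for c,uv,P in obs:
        py=ym if P[1]=='ymax' else (ym-.44 if P[1]=='ymin' else P[1])
        W=[x+np.cos(a)*P[0]-np.sin(a)*py,y+np.sin(a)*P[0]+np.cos(a)*py,P[2]]
        out.append(proj(c,W)[0]-uv)
    return np.array(out) if full else np.ravel(out)
r=least_squares(res,[.55,0,0,.235],loss='soft_l1')
q=r.x;np.save('q.npy',q)
if __name__=='__main__':
    print(q,np.degrees(q[2]));print(np.round(res(q,True),2))
    Rm=np.array([[np.cos(q[2]),-np.sin(q[2])],[np.sin(q[2]),np.cos(q[2])]])
    loc=lambda c,uv,z:(lambda W:(Rm.T@(W[:2]-q[:2]),W[:2]))(world(c,[uv],z=z)[0])
    for n,c,uv,z in [('pivot','top',t(370,262),.056),('pivot','side',s(376,290),.056),('knob','top',t(292,320),.1),('knob','side',s(286,205),.1),('clip','top',t(215,133),.028),('clip','top',t(213,155),.028),('clip','side',s(425,215),.028),('pointer','top',t(377,196),.022),('pointer','side',s(435,305),.022),('tip','top',t(593,292),.118),('tip','side',s(417,347),.118)]:
        l,w=loc(c,uv,z);print(n,c,np.round(l*1000,1),np.round(w,4))
E
python3 fit.py
```

```text
[ 0.52902791 -0.05821374 -0.0916032   0.22645182] -5.248476953458694
[[ 0.46 -0.2 ]
 [-2.47 -0.17]
 [ 1.9   0.25]
 [-0.98 -0.06]
 [-0.25 -0.39]
 [-0.35 -1.44]
 [ 0.62 -0.75]
 [ 0.09  0.7 ]
 [ 0.19 -1.89]
 [ 0.09  0.53]
 [-0.97 -0.27]]
pivot top [-0.9 -5.5] [ 0.5276 -0.0636]
pivot side [  0.3 -12.6] [ 0.5282 -0.0707]
knob top [-50.6  37.1] [ 0.4821 -0.0167]
knob side [-47.1  35. ] [ 0.4853 -0.0191]
clip top [ 78.3 100.9] [0.6162 0.0351]
clip top [ 63.8 100.4] [0.6017 0.036 ]
clip side [71.1 89.7] [0.6081 0.0246]
pointer top [50.1 -6.1] [ 0.5784 -0.0688]
pointer side [47.4  0.5] [ 0.5762 -0.0621]
tip top [ -18.4 -134.7] [ 0.4984 -0.1907]
tip side [ -17.9 -136.4] [ 0.4988 -0.1925]
```

```bash
python3 - <<'E'
from h import *
a=cv2.imread('pics/top0.png')
cv2.imwrite('pics/t1.png',cv2.resize(a[125:225,240:340],None,fx=6,fy=6,interpolation=cv2.INTER_CUBIC))
cv2.imwrite('pics/t2.png',cv2.resize(a[135:235,335:435],None,fx=6,fy=6,interpolation=cv2.INTER_CUBIC))
d=np.load('top0.npy')
for uv in [(570,200),(500,200),(463,185),(395,160),(323,190),(342,175),(398,183),(396,168)]:
    z=d[uv[1],uv[0]];print(uv,z,np.round(world('top',[uv],[z])[0],3))
st=ctrl.get_state();print(np.round(R.from_quat(st['tcp_rot']).as_matrix(),3))
E
```

```text
(570, 200) 0.8168083 [ 0.422 -0.46   0.36 ]
(500, 200) 1.0358143 [ 0.457 -0.417  0.144]
(463, 185) 1.1518295 [ 0.513 -0.367  0.036]
(395, 160) 1.1205704 [ 0.563 -0.191  0.076]
(323, 190) 1.0820283 [ 0.481 -0.018  0.102]
(342, 175) 1.1369593 [ 0.528 -0.063  0.054]
(398, 183) 1.0617598 [ 0.496 -0.19   0.125]
(396, 168) 1.1164098 [ 0.543 -0.193  0.077]
[[ 0.926 -0.     0.378]
 [-0.378 -0.     0.926]
 [-0.    -1.    -0.   ]]
```

View pics/t1.png

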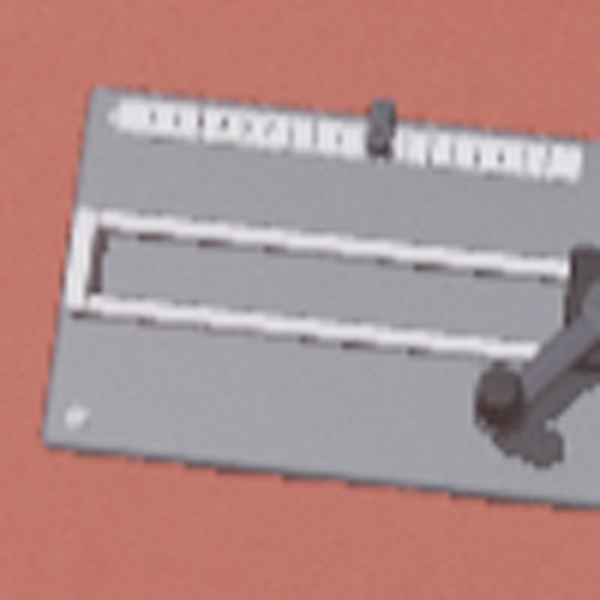

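View pics/t2.png

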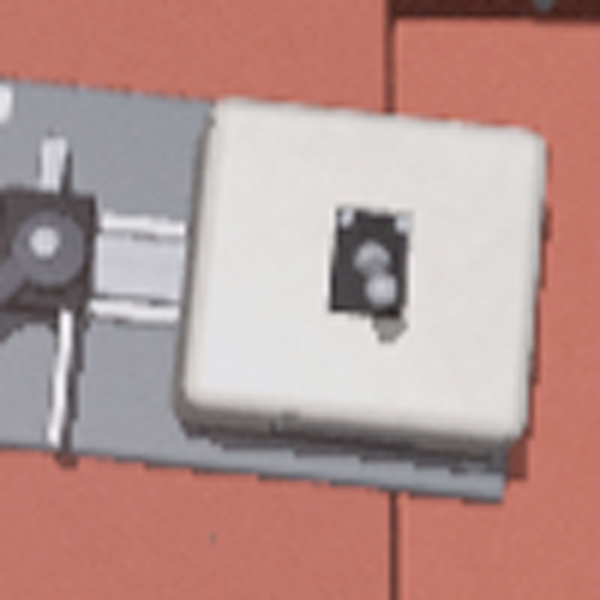

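```bash
python3 - <<'E'
import re
s=open('fit.py').read()
i=s.index("obs=[");j=s.index("('side',s(183")
s=s[:i]+"""a=lambda u,v:(240+u/6-.42,125+v/6-.42)
b=lambda u,v:(335+u/6-.42,135+v/6-.42)
obs=[('top',a(97,87),(.08,D,.012)),('top',a(43,445),(-.08,D,.012)),('top',b(503,503),(-.08,'ymin',.012)),('top',b(43,240),(0,'piv',.054)),
"""+s[j:]
i=s.index("('top',t(481");j=s.index("('top',t(593")
s=s[:i]+"('top',b(213,97),(.065,-.065,.076)),('top',b(548,129),(.065,-.205,.076)),('top',b(530,432),(-.065,-.205,.076)),('top',b(183,400),(-.065,-.065,.076)),\n"+s[j:]
s=s.replace("x,y,a,ym=q;","x,y,a,ym,pv=q;").replace("else P[1])","else pv if P[1]=='piv' else P[1])").replace(".235],",".235,0],").replace("('clip','top',t(215,133),.028),('clip','top',t(213,155),.028)","('clip','top',a(383,101),.028),('clip','top',a(380,157),.028),('clip','top',a(380,157),.02)")
open('fit.py','w').write(s)
E
python3 fit.py
```

```text
[ 0.5300506  -0.05875301 -0.09284976  0.22786238 -0.00405499] -5.319899273703867
[[-0.42 -0.69]
 [ 0.07  0.14]
 [ 1.47 -0.39]
 [ 0.01 -0.09]
 [-0.62 -0.31]
 [ 0.07 -0.6 ]
 [-0.3  -1.43]
 [ 1.08 -0.5 ]
 [-0.01  1.49]
 [-0.47  0.39]
 [ 0.3   0.17]
 [-0.53 -0.22]]
pivot top [-1.9 -5.1] [ 0.5276 -0.0636]
pivot side [ -0.8 -12.1] [ 0.5282 -0.0707]
knob top [-51.7  37.4] [ 0.4821 -0.0167]
knob side [-48.3  35.4] [ 0.4853 -0.0191]
clip top [ 81.  101.8] [0.6201 0.0351]
clip top [ 56.4 100.1] [0.5955 0.0357]
clip top [ 58.6 100.8] [0.5977 0.0361]
clip side [70.  90.3] [0.6081 0.0246]
pointer top [49.1 -5.6] [ 0.5784 -0.0688]
pointer side [46.3  1. ] [ 0.5762 -0.0621]
tip top [ -19.3 -134.3] [ 0.4984 -0.1907]
tip side [ -18.7 -136. ] [ 0.4988 -0.1925]
```

Call:
{"fn": "arm_command", "kwargs": {"steps": [{"hand": 0, "travel": [0, 0, 0], "rotation": [0, -0.28, 0]}, {"hand": 0, "travel": [0, 0, 0], "rotation": [0, -0.28, 0]}, {"hand": 0, "travel": [0.12, 0, -0.165], "rotation": [0, 0, 0]}, {"hand": 0, "travel": [0.12, 0, -0.165], "rotation": [0, 0, 0]}, {"hand": 0, "travel": [0.12, 0, -0.165], "rotation": [0, 0, 0]}, {"hand": 0, "travel": [0.12, 0, -0.165], "rotation": [0, 0, 0]}, {"hand": 0, "travel": [0.12, 0, -0.165], "rotation": [0, 0, 0]}, {"hand": 0, "travel": [0.12, 0, -0.165], "rotation": [0, 0, 0]}, {"hand": 0, "travel": [0.12, 0, -0.165], "rotation": [0, 0, 0]}, {"hand": 0, "travel": [0.12, 0, -0.165], "rotation": [0, 0, 0]}]}}

```text
time: 2.25
eef_pos: [0.5139, 0.2002, 0.2578]
tcp_rot: [-0.705, 0.025, -0.029, 0.708]
contact_force: [1.0, 1.1, 0.0]
opening: -0.002
```

```bash
cat > go.py <<'E'
import sys
from h import *
q=np.load('q.npy')
def report(tx=None,ty=None,tz=None):
    st=ctrl.get_state();a=q[2];Rm=np.array([[np.cos(a),-np.sin(a)],[np.sin(a),np.cos(a)]])
    p=st['eef_pos'];l=Rm.T@(p[:2]-q[:2]);M=R.from_quat(st['tcp_rot']).as_matrix()
    print('t %.2f'%st['time'],'local mm',np.round(l*1000,1),'z',round(p[2]*1000,1),'F',np.round(M.T@st['contact_force'],1),'op',round(float(st['opening']),3))
    D=np.eye(3);D[:,0]=[Rm[0,0],Rm[1,0],0];D[:,1]=[0,0,-1];D[:,2]=[Rm[0,1],Rm[1,1],0]
    print('rot err units',np.round(np.degrees(R.from_matrix(M.T@D).as_rotvec())/30,3))
    if tx is not None:
        w=np.r_[Rm@(np.array([tx,ty])/1000)+q[:2],tz/1000]
        print('travel units',np.round(M.T@(w-p)/.3,3))
if __name__=='__main__': report(*map(float,sys.argv[1:]))
E
python3 go.py -80 -135 250
```

```text
t 2.25 local mm [-40.1 256.4] z 257.8 F [ 0.9 -0.   1.2] op -0.002
rot err units [-0.007  0.033  0.011]
travel units [-0.156  0.02  -1.302]
```

Call:
{"fn": "arm_command", "kwargs": {"steps": [{"hand": 0, "travel": [-0.022, 0, -0.186], "rotation": [0, 0.033, 0]}, {"hand": 0, "travel": [-0.022, 0, -0.186], "rotation": [0, 0, 0]}, {"hand": 0, "travel": [-0.022, 0, -0.186], "rotation": [0, 0, 0]}, {"hand": 0, "travel": [-0.022, 0, -0.186], "rotation": [0, 0, 0]}, {"hand": 0, "travel": [-0.022, 0, -0.186], "rotation": [0, 0, 0]}, {"hand": 0, "travel": [-0.022, 0, -0.186], "rotation": [0, 0, 0]}, {"hand": 0, "travel": [-0.022, 0, -0.186], "rotation": [0, 0, 0]}, {"hand": 0, "travel": [0, 0, 0], "rotation": [0, 0, 0]}]}}

```text
time: 3.25
eef_pos: [0.4304, -0.2006, 0.259]
tcp_rot: [-0.706, 0.03, -0.04, 0.706]
contact_force: [-0.3, 0.2, 0.6]
opening: 0.007
```

```bash
python3 go.py -75 -135 126
```

```text
t 3.25 local mm [ -86.  -150.5] z 259.0 F [-0.4 -0.6  0.1] op 0.007
rot err units [-0.001 -0.014  0.027]
travel units [0.03  0.444 0.052]
```

Call:
{"fn": "arm_command", "kwargs": {"steps": [{"hand": 0, "travel": [0.03, 0.148, 0.052], "rotation": [0, -0.014, 0.027]}, {"hand": 0, "travel": [0, 0.148, 0], "rotation": [0, 0, 0]}, {"hand": 0, "travel": [0, 0.13, 0], "rotation": [0, 0, 0]}, {"hand": 0, "travel": [0, 0, 0], "rotation": [0, 0, 0]}]}}

```text
time: 3.75
eef_pos: [0.4438, -0.1837, 0.1306]
tcp_rot: [0.706, -0.031, 0.034, -0.706]
contact_force: [0.9, -0.8, 0.5]
opening: 0.003
```

```bash
python3 go.py -12 -135 126; python3 - <<'E'
from h import *
for c in("side","top"):
    im,d=ctrl.read_camera(c)
    cv2.imwrite(f'pics/{c}1.png',cv2.resize(im[110:240,280:460] if c=='side' else im[110:260,270:450],None,fx=4,fy=4,interpolation=cv2.INTER_CUBIC))
E
```

```text
t 3.75 local mm [ -74.3 -132.4] z 130.6 F [ 1.  -0.5 -0.7] op 0.003
rot err units [-0.     0.001  0.009]
travel units [ 0.207  0.016 -0.009]
```

View pics/side1.png

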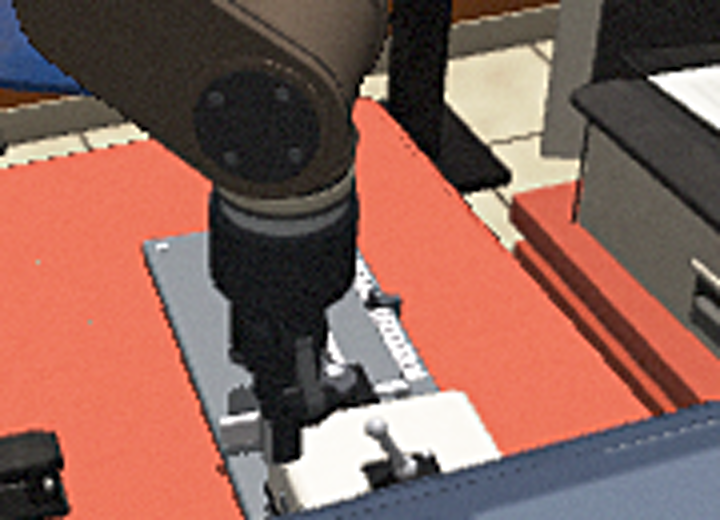

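View pics/top1.png

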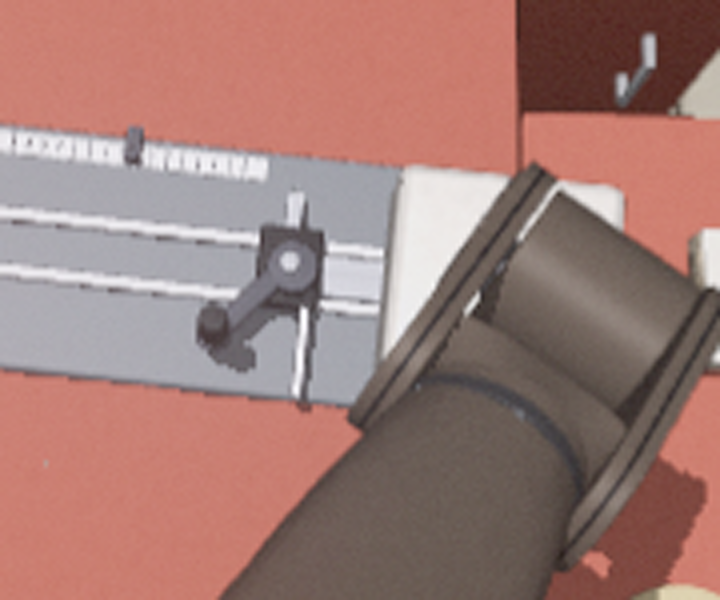

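The closed fingertips stand at crop (285,460) on the robot's side of the toggle ball at (377,428), which is clear. Now pushing.

Call:
{"fn": "arm_command", "kwargs": {"steps": [{"hand": 0, "travel": [0.05, 0.016, -0.009], "rotation": [0, 0, 0]}, {"hand": 0, "travel": [0.045, 0, 0], "rotation": [0, 0, 0]}, {"hand": 0, "travel": [0.045, 0, 0], "rotation": [0, 0, 0]}, {"hand": 0, "travel": [0.04, 0, 0], "rotation": [0, 0, 0]}, {"hand": 0, "travel": [0.04, 0, 0], "rotation": [0, 0, 0]}]}}

```text
time: 4.47
eef_pos: [0.5189, -0.1961, 0.1397]
tcp_rot: [0.71, -0.024, 0.04, -0.702]
contact_force: [-0.1, -0.3, -0.4]
opening: -0.003
```

```bash
python3 go.py -5 -135 126; python3 - <<'E'
from h import *
for c in("side",):
    im,d=ctrl.read_camera(c)
    cv2.imwrite(f'pics/{c}2.png',cv2.resize(im[110:240,280:460] if c=='side' else im[110:260,270:450],None,fx=4,fy=4,interpolation=cv2.INTER_CUBIC))
E
```

```text
t 4.47 local mm [   1.6 -137.8] z 139.7 F [-0.1  0.4 -0.3] op -0.003
rot err units [0.02  0.003 0.045]
travel units [-0.023  0.045  0.01 ]
```

View pics/side2.png

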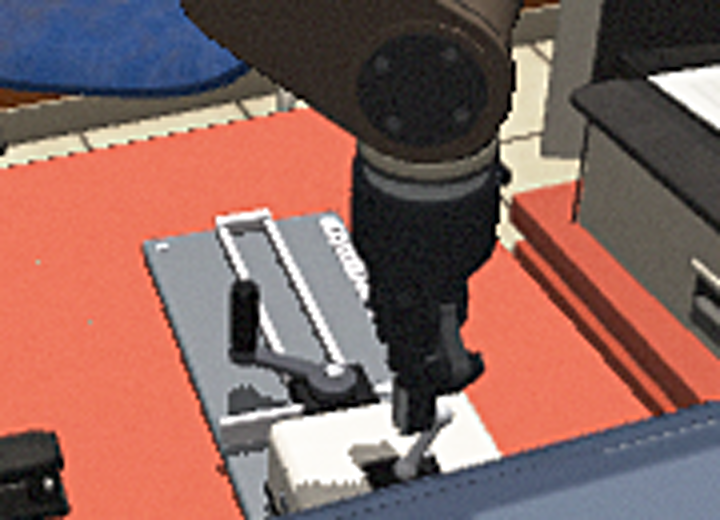

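The toggle now leans away: its ball is at crop (445,408), over the far side of its base. I'll lift and go over to the knob.

Call:
{"fn": "arm_command", "kwargs": {"steps": [{"hand": 0, "travel": [0, -0.15, 0], "rotation": [0, 0, 0]}, {"hand": 1, "travel": [-0.04, -0.02, 0.14], "rotation": [0.02, 0, 0.045]}, {"hand": 1, "travel": [-0.045, 0, 0.14], "rotation": [0, 0, 0]}, {"hand": 1, "travel": [-0.045, 0, 0.14], "rotation": [0, 0, 0]}, {"hand": 1, "travel": [-0.045, 0, 0.14], "rotation": [0, 0, 0]}, {"hand": 1, "travel": [0, 0, 0], "rotation": [0, 0, 0]}]}}

```text
time: 5.28
eef_pos: [0.4826, -0.0193, 0.1914]
tcp_rot: [-0.706, 0.032, -0.034, 0.707]
contact_force: [0.5, -0.2, 0.2]
opening: 0.998
```

```bash
python3 go.py -51 36.5 180; python3 - <<'E'
from h import *
for c in("side","top"):
    im,d=ctrl.read_camera(c)
    cv2.imwrite(f'pics/{c}3.png',cv2.resize(im[110:240,280:460] if c=='side' else im[110:260,270:450],None,fx=4,fy=4,interpolation=cv2.INTER_CUBIC))
E
```

```text
t 5.28 local mm [-50.9  34.9] z 191.4 F [ 0.5 -0.1 -0.2] op 0.998
rot err units [-0.003 -0.001  0.003]
travel units [-0.     0.038  0.005]
```

View pics/side3.png

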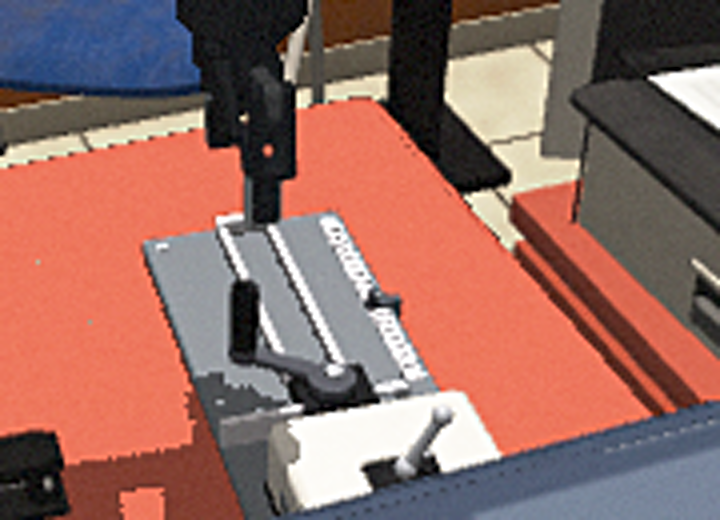

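View pics/top3.png

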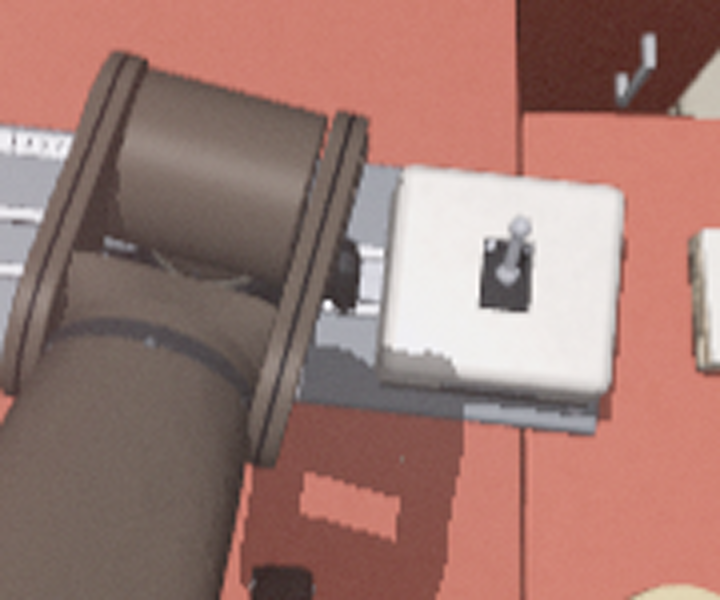

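The top view confirms the toggle leaning to +x (ball at crop (518,228)). Descending on the knob.

Call:
{"fn": "arm_command", "kwargs": {"steps": [{"hand": 1, "travel": [0, 0.1, 0.005], "rotation": [0, 0, 0]}, {"hand": 1, "travel": [0, 0.1, 0], "rotation": [0, 0, 0]}, {"hand": 1, "travel": [0, 0.08, 0], "rotation": [0, 0, 0]}, {"hand": 1, "travel": [0, 0.04, 0], "rotation": [0, 0, 0]}, {"hand": 1, "travel": [0, 0, 0], "rotation": [0, 0, 0]}]}}

```text
time: 6.0
eef_pos: [0.488, -0.0263, 0.0947]
tcp_rot: [0.707, -0.034, 0.039, -0.706]
contact_force: [-0.4, 0.4, -0.3]
opening: 1.003
```

```bash
python3 go.py -50 36.5 86; python3 - <<'E'
from h import *
for c in("side",):
    im,d=ctrl.read_camera(c)
    cv2.imwrite(f'pics/{c}4.png',cv2.resize(im[110:240,280:460] if c=='side' else im[110:260,270:450],None,fx=4,fy=4,interpolation=cv2.INTER_CUBIC))
E
```

```text
t 6.00 local mm [-44.8  28.4] z 94.7 F [-0.4  0.3  0.3] op 1.003
rot err units [ 0.002 -0.02   0.016]
travel units [-0.018  0.029  0.027]
```

View pics/side4.png

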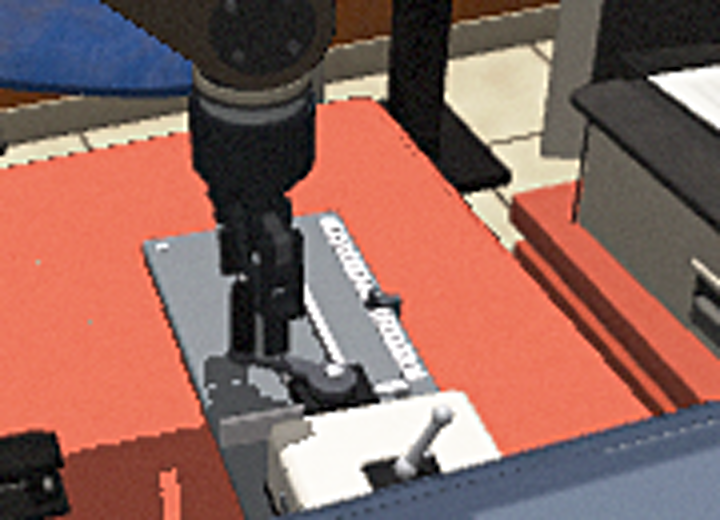

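Call:
{"fn": "arm_command", "kwargs": {"steps": [{"hand": 1, "travel": [-0.018, 0.026, 0.027], "rotation": [0, -0.02, 0.016]}, {"hand": 1, "travel": [0, 0, 0], "rotation": [0, 0, 0]}]}}

```text
time: 6.3
eef_pos: [0.485, -0.0177, 0.0887]
tcp_rot: [0.707, -0.031, 0.034, -0.706]
contact_force: [-0.5, -0.3, -0.2]
opening: 1.002
```

```bash
python3 go.py -50 36.5 86
```

```text
t 6.30 local mm [-48.7  36.7] z 88.7 F [-0.5  0.2 -0.4] op 1.002
rot err units [0.004 0.001 0.007]
travel units [-0.004  0.009 -0.001]
```

Call:
{"fn": "arm_command", "kwargs": {"grip_force": 60, "steps": [{"hand": 0.4, "travel": [-0.003, 0, 0], "rotation": [0, 0, 0]}, {"hand": 0.2, "travel": [0, 0, 0], "rotation": [0, 0, 0]}, {"hand": 0, "travel": [0, 0, 0], "rotation": [0, 0, 0]}, {"hand": 0, "travel": [0, 0, 0], "rotation": [0, 0, 0]}, {"hand": 0, "travel": [0, 0, 0], "rotation": [0, 0, 0]}, {"hand": 0, "travel": [0, 0, 0], "rotation": [0, 0, 0]}]}}

```text
time: 7.05
eef_pos: [0.4851, -0.0176, 0.0904]
tcp_rot: [0.707, -0.03, 0.035, -0.705]
contact_force: [-0.4, -0.4, 0.0]
opening: 0.202
```

```bash
python3 go.py -50 136.5 88; python3 - <<'E'
from h import *
for c in("side","top"):
    im,d=ctrl.read_camera(c)
    cv2.imwrite(f'pics/{c}5.png',cv2.resize(im[110:240,280:460] if c=='side' else im[110:260,250:430],None,fx=4,fy=4,interpolation=cv2.INTER_CUBIC))
E
```

```text
t 7.05 local mm [-48.6  36.8] z 90.4 F [-0.4 -0.  -0.4] op 0.202
rot err units [0.005 0.003 0.013]
travel units [-0.004  0.007  0.332]
```

View pics/side5.png

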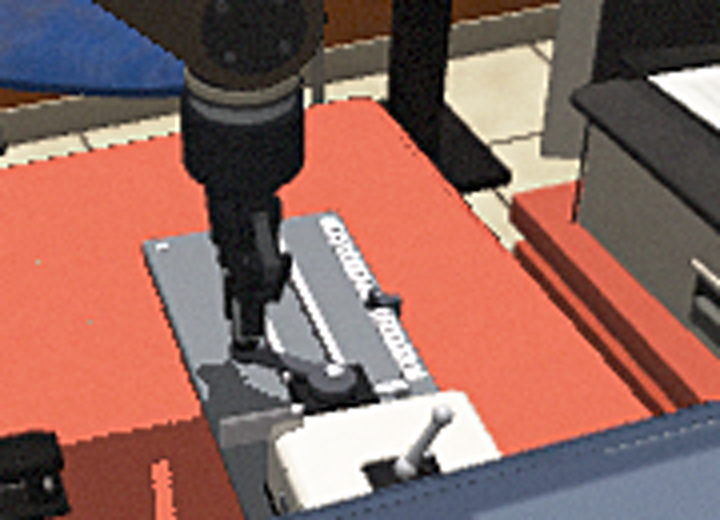

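View pics/top5.png

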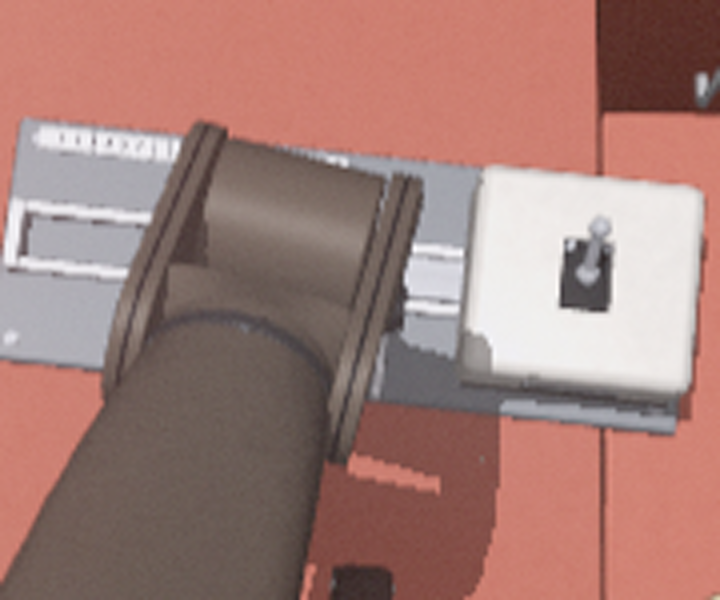

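Knob gripped (opening 0.20, about 17–19 mm). Drawing out along +y.

Call:
{"fn": "arm_command", "kwargs": {"steps": [{"hand": 0, "travel": [0, 0, 0.05], "rotation": [0, 0, 0]}, {"hand": 0, "travel": [0, 0, 0.05], "rotation": [0, 0, 0]}, {"hand": 0, "travel": [0, 0, 0.05], "rotation": [0, 0, 0]}]}}

```text
time: 7.52
eef_pos: [0.492, 0.0248, 0.0903]
tcp_rot: [0.71, -0.027, 0.038, -0.703]
contact_force: [2.7, -4.7, -2.5]
opening: 0.201
```

```bash
python3 go.py -49 137 88
```

```text
t 7.53 local mm [-45.6  79.6] z 90.3 F [ 3.1  2.6 -4.4] op 0.201
rot err units [0.018 0.002 0.03 ]
travel units [-0.011  0.006  0.191]
```

Call:
{"fn": "arm_command", "kwargs": {"steps": [{"hand": 0, "travel": [-0.013, 0.004, 0.05], "rotation": [0.018, 0, 0.03]}, {"hand": 0, "travel": [-0.002, 0, 0.05], "rotation": [0, 0, 0.005]}, {"hand": 0, "travel": [-0.002, 0, 0.04], "rotation": [0, 0, 0.005]}, {"hand": 0, "travel": [0, 0, 0.02], "rotation": [0, 0, 0]}, {"hand": 0, "travel": [0, 0, 0], "rotation": [0, 0, 0]}]}}

```text
time: 8.15
eef_pos: [0.4976, 0.0707, 0.0903]
tcp_rot: [0.71, -0.027, 0.035, -0.703]
contact_force: [3.0, -3.5, -2.1]
opening: 0.202
```

```bash
python3 go.py -49 142 88; python3 - <<'E'
from h import *
for c in("side","top"):
    im,d=ctrl.read_camera(c);cv2.imwrite(f'pics/{c}6f.png',im)
    cv2.imwrite(f'pics/{c}6.png',cv2.resize(im[120:220,310:410] if c=='side' else im[120:220,250:350],None,fx=6,fy=6,interpolation=cv2.INTER_CUBIC))
E
```

```text
t 8.15 local mm [-44.3 125.9] z 90.3 F [ 3.3  2.1 -3.2] op 0.202
rot err units [0.019 0.01  0.024]
travel units [-0.015  0.007  0.054]
```

View pics/side6.png

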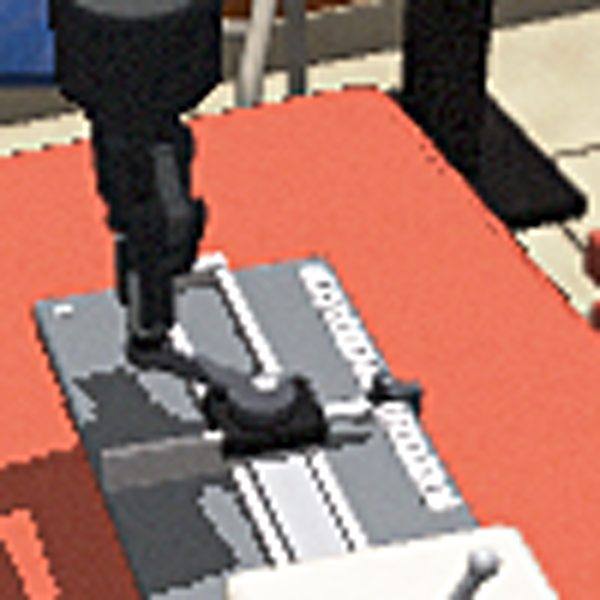

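View pics/top6.png

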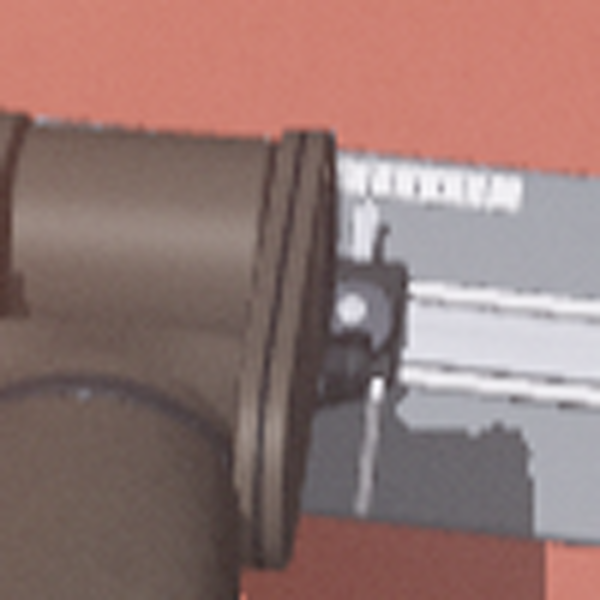

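```bash
cat > chk.py <<'E'
from h import *
q=np.load('q.npy');a=q[2];Rm=np.array([[np.cos(a),-np.sin(a)],[np.sin(a),np.cos(a)]])
def L(c,uv,z): return np.round(Rm.T@(world(c,[uv],z=z)[0][:2]-q[:2])*1000,1)
def P(c,x,y,z): return proj(c,[np.r_[Rm@(np.array([x,y])/1000)+q[:2],z/1000]])[0]
E
python3 - <<'E'
from chk import *
print('piv top',L('top',(250+352/6-.42,120+308/6-.42),.054), 'pointer top',L('top',(250+366/6-.42,120+205/6-.42),.022))
S=lambda u,v:(310+u/6-.42,120+v/6-.42)
print('piv side',L('side',S(266,383),.056),'ptr side',L('side',S(370,407),.02),L('side',S(370,407),.024))
for z in(.012,.02,.028): print('clip side',z,L('side',S(383,392),z),L('side',S(383,375),z),L('side',S(383,405),z))
im=cv2.imread('pics/side6f.png')
big=cv2.resize(im[160:220,330:400],None,fx=10,fy=10,interpolation=cv2.INTER_CUBIC)
def dr(x,y,z,col):
    p=P('side',x,y,z);u=((p-[330,160]+.5)*10).astype(int);cv2.circle(big,tuple(map(int,u)),3,col,-1)
for y in(68,73,78,83,88): dr(54,y,20,(0,255,0))
for y in(90,95,100,105): dr(65,y,20,(0,0,255));dr(65,y,12,(255,0,255))
for y in(-65,235):
  pass
for x,y in((80,90),(80,110),(80,50),(80,30)): dr(x,y,12,(255,0,0))
cv2.imwrite('pics/ov6.png',big)
E
```

```text
piv top [-0.2 79. ] pointer top [52.4 80.2]
piv side [-1.8 71.5] ptr side [54.8 85.5] [53.  80.7]
clip side 0.012 [ 68.4 104.9] [ 72.9 117.9] [65.  95.1]
clip side 0.02 [64.6 95.1] [ 69.  107.9] [61.3 85.4]
clip side 0.028 [60.8 85.2] [65.2 98. ] [57.5 75.7]
```

View pics/ov6.png

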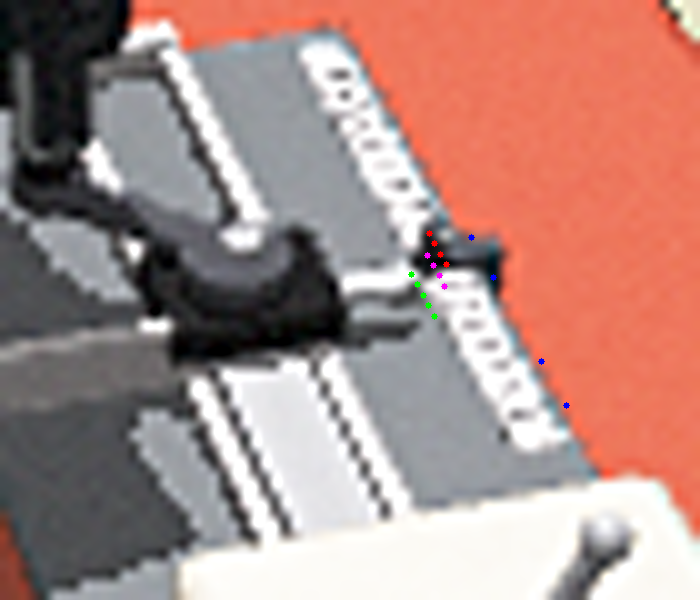

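Call:
{"fn": "arm_command", "kwargs": {"steps": [{"hand": 0, "travel": [-0.015, 0.003, 0.04], "rotation": [0.019, 0.01, 0.024]}, {"hand": 0, "travel": [-0.004, 0, 0.035], "rotation": [0, 0, 0]}, {"hand": 0, "travel": [0, 0, 0], "rotation": [0, 0, 0]}]}}

```text
time: 8.62
eef_pos: [0.4971, 0.0911, 0.0904]
tcp_rot: [0.708, -0.03, 0.037, -0.705]
contact_force: [2.7, -4.0, -1.7]
opening: 0.203
```

```bash
python3 go.py -49 142 88; python3 - <<'E'
from h import *
l=None
for c in("side","top"):
    im,d=ctrl.read_camera(c);cv2.imwrite(f'pics/{c}7f.png',im)
    cv2.imwrite(f'pics/{c}7.png',cv2.resize(im[160:220,330:400] if c=='side' else im[120:190,250:330],None,fx=10 if c=='side' else 8,fy=10 if c=='side' else 8,interpolation=cv2.INTER_CUBIC))
E
```

```text
t 8.62 local mm [-46.7 146.2] z 90.4 F [ 3.1  1.8 -3.8] op 0.203
rot err units [ 0.006 -0.002  0.018]
travel units [-0.008  0.008 -0.014]
```

View pics/side7.png

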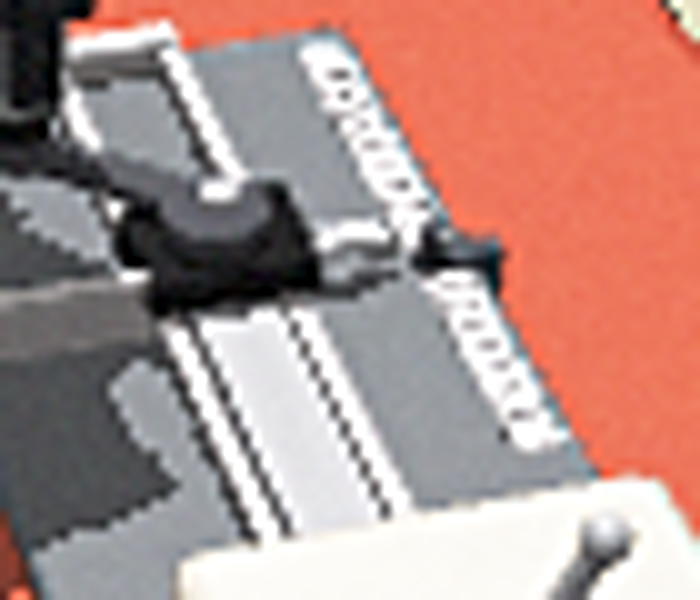

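View pics/top7.png

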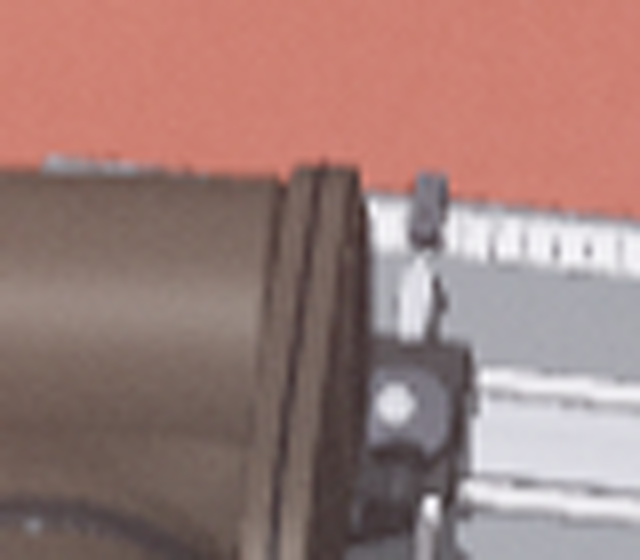

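Both pointer (tip about (422,258) in the 8x crop) and clip (centre about (427,235)) show in the top view. I'll measure the offset.

```bash
python3 - <<'E'
from chk import *
t=lambda u,v:(250+u/8-.44,120+v/8-.44)
for uv in((422,258),(418,290),(413,325)): print('ptr',L('top',t(*uv),.02),L('top',t(*uv),.024))
for uv in((426,238),(429,210),(431,180)): print('clip',L('top',t(*uv),.02),L('top',t(*uv),.03))
print('piv',L('top',t(395,402),.054))
im=cv2.imread('pics/top7f.png')
big=cv2.resize(im[135:175,285:320],None,fx=16,fy=16,interpolation=cv2.INTER_LINEAR)
def dr(x,y,z,col):
    p=P('top',x,y,z);u=((p-[285,135]+.5)*16).astype(int);cv2.circle(big,tuple(map(int,u)),2,col,-1)
for y in(95,100,105):
    for x in range(20,82,3): dr(x,y,20,(0,255,0) if y==100 else (0,0,255))
cv2.imwrite('pics/ov7.png',big)
E
```

```text
ptr [ 55.6 102. ] [ 54.6 101.6]
ptr [ 45. 102.] [ 44.  101.7]
ptr [ 33.4 102.2] [ 32.4 101.9]
clip [ 62.3 101.5] [ 59.6 100.7]
clip [ 71.7 101.6] [ 68.8 100.8]
clip [ 81.6 102.1] [ 78.7 101.4]
piv [  0.  102.1]
```

View pics/ov7.png

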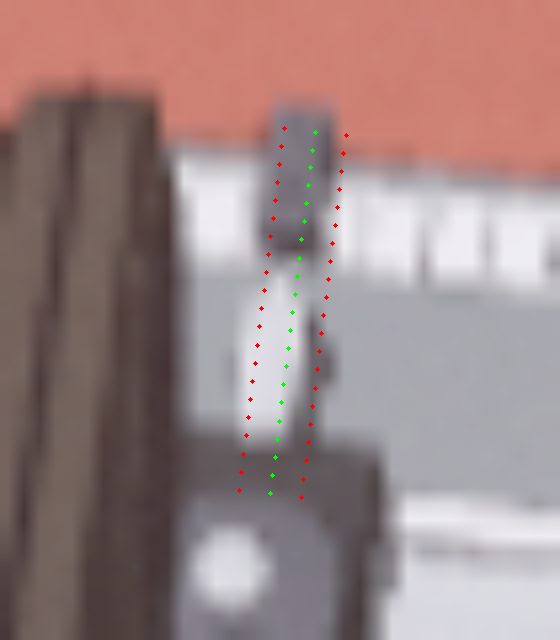

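Pointer and clip are both at y of about 101.5–102 mm, so they are aligned within 1 mm. Now I'll swing the lever along its arc with feedback.

```bash
cat > arc.py <<'E'
import sys
from go import *
th=float(sys.argv[1]);py=float(sys.argv[2]) if len(sys.argv)>2 else 100.7
st=ctrl.get_state();a=q[2];Rm=np.array([[np.cos(a),-np.sin(a)],[np.sin(a),np.cos(a)]])
l=Rm.T@(st['eef_pos'][:2]-q[:2])*1000;s=-l[0]/65
print('theta',round(float(np.arcsin(s)),3),'pivot y',round(l[1]-65*np.sqrt(1-s*s),1))
report(-65*np.sin(th),py+65*np.cos(th),90)
E
python3 arc.py 0.7; python3 arc.py .6
```

```text
theta 0.802 pivot y 100.7
t 8.72 local mm [-46.7 145.9] z 90.4 F [ 3.9  1.6 -4.3] op 0.201
rot err units [ 0.006 -0.003  0.018]
travel units [0.016 0.001 0.015]
theta 0.802 pivot y 100.7
t 8.72 local mm [-46.7 145.9] z 90.4 F [ 3.9  1.6 -4.3] op 0.201
rot err units [ 0.006 -0.003  0.018]
travel units [0.033 0.001 0.028]
```

Call:
{"fn": "arm_command", "kwargs": {"steps": [{"hand": 0, "travel": [0.016, 0, 0.015], "rotation": [0.006, 0, 0.018]}, {"hand": 0, "travel": [0.017, 0, 0.013], "rotation": [0, 0, 0]}]}}

```text
time: 8.98
eef_pos: [0.5078, 0.0976, 0.0904]
tcp_rot: [0.707, -0.034, 0.033, -0.706]
contact_force: [1.4, -4.7, -0.9]
opening: 0.204
```

```bash
python3 arc.py .4
```

```text
theta 0.6 pivot y 100.0
t 8.97 local mm [-36.7 153.6] z 90.4 F [ 1.8  0.9 -4.5] op 0.204
rot err units [ 0.001 -0.005 -0.002]
travel units [0.038 0.001 0.023]
```

Call:
{"fn": "arm_command", "kwargs": {"steps": [{"hand": 0, "travel": [0.019, 0, 0.013], "rotation": [0, 0, 0]}, {"hand": 0, "travel": [0.019, 0, 0.01], "rotation": [0, 0, 0]}]}}

```text
time: 9.22
eef_pos: [0.5204, 0.1034, 0.0904]
tcp_rot: [0.707, -0.034, 0.033, -0.706]
contact_force: [0.6, -4.7, -0.5]
opening: 0.205
```

```bash
python3 arc.py .2
```

```text
theta 0.388 pivot y 100.4
t 9.22 local mm [-24.6 160.6] z 90.4 F [ 1.1  0.5 -4.6] op 0.205
rot err units [ 0.003 -0.004 -0.003]
travel units [0.039 0.001 0.013]
```

Call:
{"fn": "arm_command", "kwargs": {"steps": [{"hand": 0, "travel": [0.019, 0, 0.009], "rotation": [0, 0, 0]}, {"hand": 0, "travel": [0.02, 0, 0.005], "rotation": [0, 0, 0]}]}}

```text
time: 9.48
eef_pos: [0.5329, 0.1068, 0.0903]
tcp_rot: [0.707, -0.035, 0.032, -0.706]
contact_force: [-0.3, -4.4, -0.2]
opening: 0.201
```

```bash
python3 arc.py .0
```

```text
theta 0.193 pivot y 101.3
t 9.47 local mm [-12.5 165.1] z 90.3 F [ 0.1  0.2 -4.4] op 0.201
rot err units [ 0.004 -0.003 -0.006]
travel units [0.042 0.001 0.002]
```

Call:
{"fn": "arm_command", "kwargs": {"steps": [{"hand": 0, "travel": [0.02, 0, 0.002], "rotation": [0, 0, 0]}, {"hand": 0, "travel": [0.019, 0, 0.001], "rotation": [0, 0, 0]}, {"hand": 0, "travel": [0, 0, 0], "rotation": [0, 0, 0]}]}}

```text
time: 9.85
eef_pos: [0.5454, 0.1068, 0.0903]
tcp_rot: [0.707, -0.035, 0.032, -0.706]
contact_force: [-0.2, -4.0, 0.7]
opening: 0.202
```

```bash
python3 arc.py .0;  python3 - <<'E'
from h import *
for c in("side","top"):
    im,d=ctrl.read_camera(c);cv2.imwrite(f'pics/{c}8f.png',im)
    cv2.imwrite(f'pics/{c}8.png',cv2.resize(im[150:220,320:400] if c=='side' else im[130:190,260:340],None,fx=8,fy=8,interpolation=cv2.INTER_CUBIC))
E
```

```text
theta 0.001 pivot y 101.3
t 9.85 local mm [-1.000e-01  1.663e+02] z 90.3 F [ 0.1 -0.7 -4. ] op 0.202
rot err units [ 0.004 -0.003 -0.009]
travel units [ 0.     0.001 -0.002]
```

View pics/side8.png

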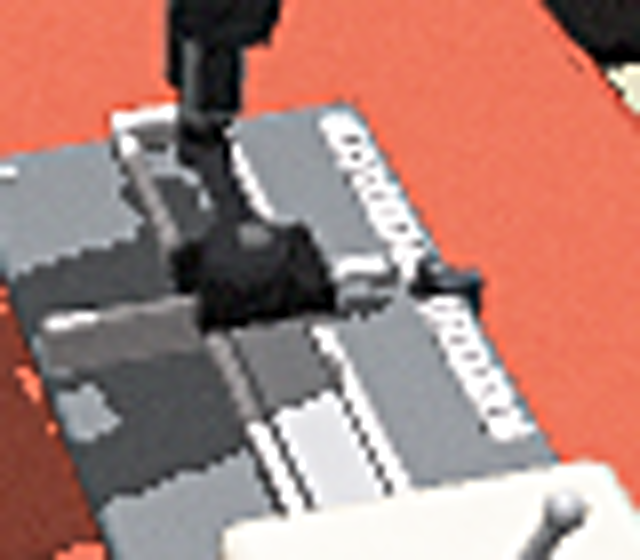

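View pics/top8.png

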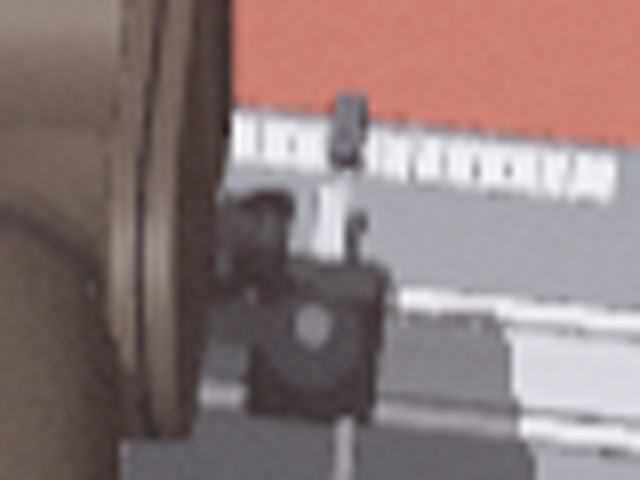

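```bash
python3 - <<'E'
from chk import *
t=lambda u,v:(260+u/8-.44,130+v/8-.44)
for uv in((338,178),(333,215),(328,245)): print('ptr',L('top',t(*uv),.02))
for uv in((345,160),(350,130)): print('clip',L('top',t(*uv),.02),L('top',t(*uv),.03))
print('piv',L('top',t(314,325),.054))
E
```

```text
ptr [ 55.5 103.2]
ptr [ 43.2 103.4]
ptr [ 33.3 103.8]
clip [ 61.6 101.7] [ 58.9 100.9]
clip [ 71.7 101.3] [ 68.8 100.5]
piv [ -1.  102.3]
```

Call:
{"fn": "arm_command", "kwargs": {"steps": [{"hand": 0, "travel": [0.008, 0, 0], "rotation": [0, 0, 0]}, {"hand": 0, "travel": [0.008, 0, -0.001], "rotation": [0, 0, 0]}]}}

```text
time: 10.2
eef_pos: [0.546, 0.1067, 0.0901]
tcp_rot: [0.707, -0.04, 0.027, -0.706]
contact_force: [-8.3, -3.5, 8.3]
opening: 0.203
```

```bash
python3 arc.py .0
```

```text
theta -0.008 pivot y 101.2
t 10.20 local mm [  0.5 166.2] z 90.1 F [-8.1 -8.2 -4.3] op 0.203
rot err units [ 0.004 -0.003 -0.033]
travel units [-0.002  0.    -0.002]
```

Call:
{"fn": "arm_command", "kwargs": {"steps": [{"hand": 0, "travel": [0.002, 0, -0.005], "rotation": [0, 0, 0]}, {"hand": 0, "travel": [0.003, 0, 0], "rotation": [0, 0, 0]}, {"hand": 0, "travel": [0.003, 0, 0], "rotation": [0, 0, 0]}]}}

```text
time: 10.58
eef_pos: [0.5457, 0.1053, 0.0902]
tcp_rot: [0.707, -0.042, 0.025, -0.706]
contact_force: [-5.0, -3.5, 2.6]
opening: 0.199
```

```bash
python3 arc.py .0;  python3 - <<'E'
from h import *
for c in("side","top"):
    im,d=ctrl.read_camera(c);cv2.imwrite(f'pics/{c}9f.png',im)
    cv2.imwrite(f'pics/{c}9.png',cv2.resize(im[150:220,320:400] if c=='side' else im[130:190,260:340],None,fx=8,fy=8,interpolation=cv2.INTER_CUBIC))
E
python3 arc.py 0
```

```text
theta -0.006 pivot y 99.8
t 10.57 local mm [  0.4 164.8] z 90.2 F [-4.7 -2.5 -4. ] op 0.199
rot err units [ 0.005 -0.002 -0.045]
travel units [-0.001  0.001  0.003]
theta -0.006 pivot y 99.9
t 10.68 local mm [  0.4 164.9] z 90.3 F [-5.  -3.2 -4.6] op 0.199
rot err units [ 0.005 -0.002 -0.045]
travel units [-0.001  0.001  0.003]
```

View pics/top9.png

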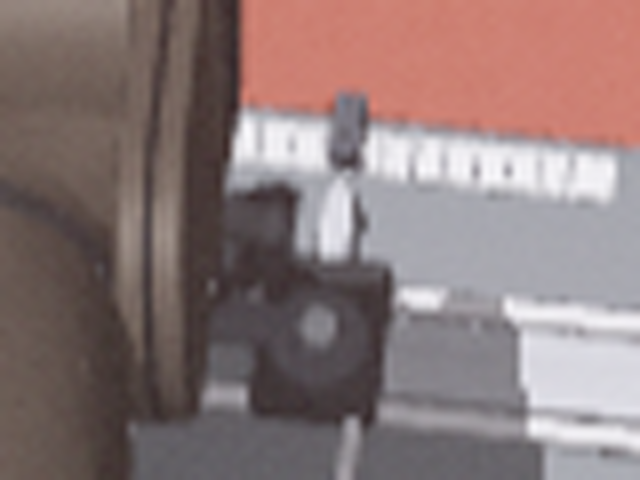

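View pics/top9f.png

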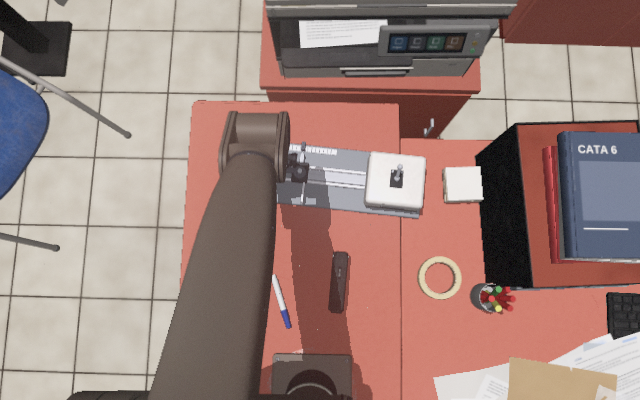

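View pics/side9.png

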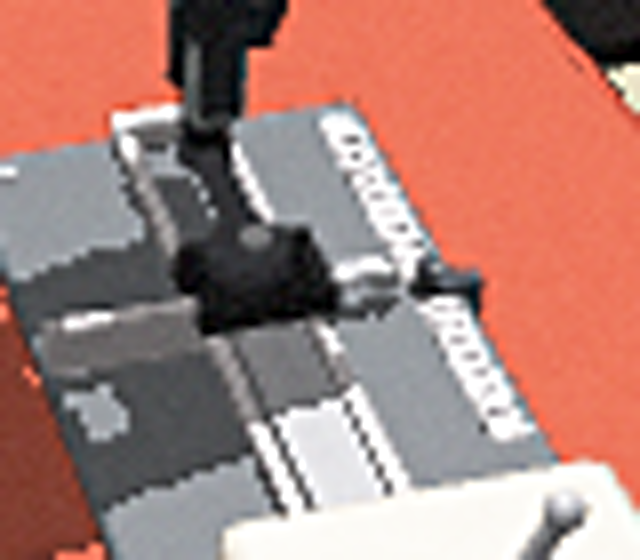

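View pics/side9f.png

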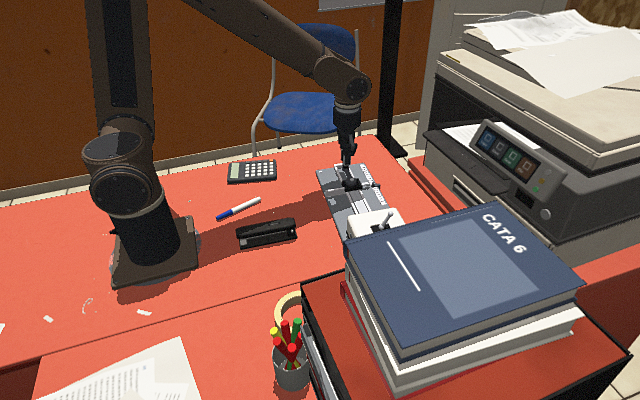

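```bash
python3 - <<'E'
from chk import *
t=lambda u,v:(260+u/8-.44,130+v/8-.44)
for uv in((342,180),(336,225)): print('ptr',L('top',t(*uv),.02))
for uv in((345,160),(350,130)): print('clip',L('top',t(*uv),.02))
print('piv',L('top',t(318,326),.054))
print(ctrl.sign_off())
E
```

```text
ptr [ 55.  101.9]
ptr [ 40.1 102. ]
clip [ 61.6 101.7]
clip [ 71.7 101.3]
piv [ -1.1 101.1]
the job is handed in; nothing more can be done
None
```

The job is done and handed in at about 10.7 s, with the gripper still holding the knob.

- **Toggle:** I pushed it over to off first. Both cameras showed it leaning away from the robot afterwards.
- **Leg and lever:** I gripped the knob from above and drew the leg out with the lever still open, though it closed a little to about 0.80 rad on the way. With the pointer at the clip, I swung the lever along its arc until it met the end stop.
- **Pointer at hand-in:** The top camera put the pointer at 102 mm and the clip at 101.3–101.7 mm, so they are within 1 mm. During the swing, the arm readings kept the leg within about 1 mm of where the swing began. Partway through, the top picture briefly read the pointer 1.5–2 mm past the clip, so I corrected it by 1.5 mm.
- **Lever at hand-in:** It read closed (about 0 rad), with a light push of about 5 N on the stop and the knob gripped (opening 0.20).
- **Bystanders:** The calculator and the tape roll still lie where they were at the start.
- **Disagreement:** My rougher readings from the side camera were up to about 7 mm off along the scale, because the heights were guessed. I relied on the top camera and the arm's own position, which agreed to about 1–2 mm.

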